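# Shut and latch the pneumatic control box

## Robot

A 6-joint arm with a two-finger parallel gripper is mounted at the origin on the work surface. World frame = base frame: x ahead of the robot, y to its left, z up, the work surface at z = 0. Lengths are in mm, angles in rad, forces in N, time in s.
With the tool pointing down it reaches from about 350 to 775 mm from the base axis. Payload 7.3 kg.
Tool frame: the origin (TCP) lies at the very end of the fingers, on their centre line; the grasp point (between the pads) lies 19 mm behind it; z points along the fingers, y is the line along which they close (so a half turn about z gives the same grasp; the last joint's range is limited). The gripper opens to 92 mm and grips with 3 to 60 N. Pads are 19 mm wide; open, the fingers measure 130 mm over their backs; the gripper's body (75 mm by 190 mm) begins 47 mm behind the grasp point.
Start: joints at [-1.495, 0.342, 1.524, -0, 1.275, -0.146], TCP at [115.514, -512.154, 226.741] pointing down, gripper open.
Joint ranges: [-2.53, 2.53], [-0.77, 2.02], [0.04, 2.7], [-1, 4.14], [0.28, 2.66], [-3.11, 3.11]. Speed limits (rad/s): [2.57, 2.57, 3.14, 3.14, 3.14, 3.14].

## Interface

Orientations are given as [roll, pitch, yaw] about the fixed x, y, z axes, in that order (R = Rz(yaw) Ry(pitch) Rx(roll)).
In Python, from plant import bot gives the robot as it stands.
- The arm moves only by the tool apply_moves, never from a script. Its argument "motion" is text: rows parted by semicolons, each of 4 numbers parted by spaces: the shift along the tool's x, y, z in m, then the turn about the tool's z in degrees. A call has 1 to 8 rows; each row shifts and turns the commanded pose from where the row before left it, along the tool's axes as they then stand; what a row does not reach is not made up. A row lasts 1/8 s, in which the tool goes at most 62.5 mm and 10.7 degrees, less where a joint would pass 70% of its speed; a pose out of reach is approached as far as the arm can. A call with a gripper value outside its range is refused whole. "fingers" is the opening, from -1 (shut) to 1 (fully open), set as the call begins (left out, the last holds). The fingers move at their own pace and stop on an object; the grip force is fixed at half the most. Time passes only in rows, so rows that do not move let the fingers close. It gives the time, the measured TCP pose, the force, the opening and the grip force at its end, in the units of the state.
- bot.get_obs(): the state, without advancing time (a new reading comes with each control period).
- bot.capture(name): name is "scene" or "top" or "wrist"; returns a dict with "img" (384x512x3 uint8, blue, green, red), "range_z" (384x512 float32, mm along the optical axis (not along the pixel's ray), 0 where there is no reading), "fx", "fy", "cx", "cy" (pixels), "world_from_camera" (4x4, takes a point from camera to world coordinates); the wrist camera has in their place "mount" (4x4, takes a point from camera to tool coordinates, whose origin is the TCP and whose axes are the flange's). Camera axes: x right, y down, z forward; pixel columns grow to the right and rows downward; lengths in mm; the calibration is good to about 2 mm. A picture is of the moment at which its call begins: read the wrist's pose just before it.
- bot.close_job(): hands the job in; it is judged then, once.
Trained networks look in a picture, given as the dict that the camera call returned (one of the last four; its "shot" number tells which), for a name from the list of things; names that differ only in an ending like _2 or _b are one class to them, and where a whole thing is asked for, a point or a joint stands for the part that bears it (a point fixed in the world has none). Each returns a list of dicts, best first, with "p" (0 to 1); they miss things now and then, are a little off and sometimes report something else, mostly with a low value. They report only what shows in the picture. A call takes as long as a camera call.
- bot.cut_out(picture, thing): "pixels" (384x512 bool, what is visible of it) and "point" ([column, row] in pixels, amid what is visible of it).
The state is a dict: "time": time; "joint_positions": joint angles; "dq": joint speeds; "tau": joint torques, N m; "tool_pos": TCP position; "tcp_rot": TCP orientation; "contact_force": force on the tool from outside, world axes, zero at the start; "moment": the same for the moment, N m; "grip_width": finger opening in mm; "finger_force": force on a finger pad.
Only numpy, scipy, OpenCV 4.12 (cv2) and the standard library are available. Lean on these libraries where they do the work, as an engineer would, in place of code of your own. Each camera call takes 0.05 s, during which the arm holds its last target. There are 200 camera calls.

## Task

Swing the open door of the stainless control box down until it is fully shut, without slamming it, and only then turn each of its three black wing latches clockwise to the end stop, so that every wing stands square to its edge of the door. Leave the loose parts around the box as they are.

Things in the scene. Friction and masses are not known exactly. Their poses are not given: they have to be found in the camera images.
- box: stainless control box 200 x 200 x 80 mm, fixed on the bench, lying on its back, open side up. Origin: centre of its underside, x, y along its sides, z up; turned up to 20 degrees about the vertical. Pneumatic parts inside stay below its rim.
- hinge_line (a point): middle of the door's hinge axis, on the box's right (-y) edge, 104 mm from the box centre and 83 mm above the bench; x runs along the hinge, y towards the opposite edge, z up; does not move
- door (a joint): angle of the door in rad: 0 = shut flat on the box (horizontal), 1.57 = standing upright; starts at 1.3 to 1.75, opens to 1.9. The stiff hinge holds it at any angle and needs about 0.9 N m to turn (it weighs 0.6 kg, so less on the way down). It shuts against a rigid stop.
- door_free_edge (a point): middle of the door's free edge, on its outer face, 208 mm from the hinge axis; the door is a flat stainless sheet 208 mm along the hinge; x along the hinge, y from the hinge to the free edge, z out of the outer face (up when shut; the outer face lies 4 mm beyond the hinge axis, 87 mm above the bench when shut)
- door_middle (a point): centre of the door's outer face, 104 mm from the hinge axis, axes as door_free_edge; the latch axes lie 74 mm from it towards the free edge and the two sides; the rest of the face is bare
- latch_near (a joint): turn in rad of the captive quarter-turn wing latch by the edge nearest the robot (box -x edge): 0 = open, wing parallel to that edge; 1.571 = locked at the rigid end stop, wing square to that edge, white line pointing outwards over it. Clockwise, seen on the outer face, grows. Starts at 0 to 0.4; stays where left; takes about 0.12 N m.
- latch_near_wing (a point): black wing 56 x 10 mm, from 7 to 29 mm above the door's outer face, over a round rose (radius 15, 5 mm high) and hub (radius 12.5, up to 11 mm). Site: wing centre on its turning axis, 18 mm above the face; x along the wing to its end with the white line, z along the axis away from the door. This is the latch by the edge nearest the robot (box -x edge).
- latch_side (a joint): turn in rad of the captive quarter-turn wing latch by the free edge opposite the hinge (box +y edge): 0 = open, wing parallel to that edge; 1.571 = locked at the rigid end stop, wing square to that edge, white line pointing outwards over it. Clockwise, seen on the outer face, grows. Starts at 0 to 0.4; stays where left; takes about 0.12 N m.
- latch_side_wing (a point): black wing 56 x 10 mm, from 7 to 29 mm above the door's outer face, over a round rose (radius 15, 5 mm high) and hub (radius 12.5, up to 11 mm). Site: wing centre on its turning axis, 18 mm above the face; x along the wing to its end with the white line, z along the axis away from the door. This is the latch by the free edge opposite the hinge (box +y edge).
- latch_far (a joint): turn in rad of the captive quarter-turn wing latch by the edge farthest from the robot (box +x edge): 0 = open, wing parallel to that edge; 1.571 = locked at the rigid end stop, wing square to that edge, white line pointing outwards over it. Clockwise, seen on the outer face, grows. Starts at 0 to 0.4; stays where left; takes about 0.12 N m.
- latch_far_wing (a point): black wing 56 x 10 mm, from 7 to 29 mm above the door's outer face, over a round rose (radius 15, 5 mm high) and hub (radius 12.5, up to 11 mm). Site: wing centre on its turning axis, 18 mm above the face; x along the wing to its end with the white line, z along the axis away from the door. This is the latch by the edge farthest from the robot (box +x edge).
- bowl_mid (a point): bystander: spare white filter bowl standing on the bench, diameter 52 mm, 102 mm high with its blue drain knob; this point 50 mm up its axis
- stop_valve_mid (a point): bystander: blue valve block 36 mm square with a red mushroom head, 80 mm high; this point 40 mm up its axis
- elbow_mid (a point): bystander: nickel elbow fitting, 26 mm across, 43 mm high; this point 25 mm up its upright leg
- spanner: bystander: steel spanner 150 mm long lying flat on the hinge side of the box

How it is judged:
By the outcome, as a careful person would: the job done as asked, in the order asked, and still so for the second after the job is handed in, with the robot touching nothing.
It also fails if it takes over 58 s, if anything falls off the work surface, if the arm or the gripper's body presses on something with over 40 N, if the wrist force passes 120 N, or if a joint passes its speed limit or range.

## Working session

There is one attempt and no reset: what is moved stays moved. The work goes in short steps, Python scripts to look and compute and a tool call to move; the robot and the scene stay as the last step left them, time stands still between calls to the robot, and variables do not carry over. Pictures are saved under pics/ and viewed, at most 10 in all, crops included, and the job is handed in when it is done.

Besides the shell and the picture viewer there is one more tool, called after "Call:" by a JSON object that holds its "name" and its "arguments", one argument or row to a line. apply_moves: Moves the arm, as the interface text tells. Its arguments: {"type":"object","properties":{"motion":{"type":"string"},"fingers":{"type":"number"}},"required":["motion"]}

```bash
mkdir -p pics; ls; python3 - <<'E'
from plant import bot
import cv2,numpy as np
o=bot.get_obs();print({k:np.round(v,3).tolist() for k,v in o.items()})
for n in("scene","top"):
    c=bot.capture(n);cv2.imwrite(f"pics/{n}0.png",c["img"])
    np.savez(f"{n}0.npz",**{k:c[k] for k in("img","range_z","fx","fy","cx","cy","world_from_camera")})
    M=c["world_from_camera"];print(n,np.round(M,3).tolist(),c["fx"])
    for t in("box","door","latch_near_wing","latch_side_wing","latch_far_wing","bowl_mid","stop_valve_mid","elbow_mid","spanner"):
        for r in bot.cut_out(c,t)[:1]:
            m=r["pixels"]&(c["range_z"]>0);v,u=np.nonzero(m);z=c["range_z"][m]
            P=np.c_[(u-c["cx"])/c["fx"]*z,(v-c["cy"])/c["fy"]*z,z]@M[:3,:3].T+M[:3,3]
            if len(P):print(n,t,round(r["p"],2),r["point"],len(P),np.median(P,0).round(),P.min(0).round(),P.max(0).round())
E
python3 -c "
import cv2,numpy as np
a=np.hstack([cv2.imread('pics/scene0.png'),cv2.imread('pics/top0.png')]);cv2.imwrite('pics/a.png',cv2.resize(a,(800,300),interpolation=cv2.INTER_AREA))"
```

```text
pics
{'time': 0.0, 'joint_positions': [-1.495, 0.343, 1.525, 0.0, 1.275, -0.146], 'dq': [-0.001, 0.001, 0.001, 0.0, 0.001, 0.0], 'tau': [-0.002, -43.125, -24.422, 0.072, 0.056, -0.0], 'tool_pos': [115.496, -511.696, 226.039], 'tcp_rot': [-3.14, -0.0, 0.222], 'contact_force': [-0.296, 0.372, -0.595], 'moment': [-0.014, 0.015, 0.021], 'finger_force': 0.0, 'grip_width': 91.891}
scene [[-0.327, 0.764, -0.557, 965.53], [0.945, 0.265, -0.193, 140.699], [0.0, -0.589, -0.808, 710.983], [0.0, 0.0, 0.0, 1.0]] 384.1710162555081
scene box 0.66 [266.3, 214.8] 12817 [579.  25.  52.] [ 242. -154.   -2.] [691. 169. 287.]
scene door 0.62 [229.2, 172.0] 3497 [611. -19. 252.] [ 304. -170.   -2.] [685.  27. 287.]
scene latch_side_wing 0.71 [232.0, 146.1] 445 [582. -36. 266.] [ 304. -167.   -2.] [609. -20. 272.]
scene latch_far_wing 0.7 [217.9, 206.8] 289 [659. -29. 197.] [ 530. -115.   -2.] [665. -16. 219.]
scene bowl_mid 0.86 [374.8, 251.6] 995 [581. 235.  72.] [491. 214.  -2.] [591. 262. 105.]
scene stop_valve_mid 0.79 [361.4, 196.3] 603 [444. 193.  50.] [414. 171.  -3.] [457. 215.  82.]
scene elbow_m
[... 437 characters left out ...]
[567. -32. 265.] [472. -95.  -3.] [711.  25. 287.]
top latch_near_wing 0.69 [146.5, 283.3] 676 [432. 185.  76.] [409. 168.  -3.] [456. 222.  81.]
top latch_side_wing 0.68 [280.1, 163.1] 726 [578. -40. 265.] [552. -88.  -3.] [671. -23. 271.]
top latch_far_wing 0.84 [268.0, 129.3] 275 [653. -33. 198.] [642. -60.  -3.] [747. -19. 218.]
top bowl_mid 0.61 [126.3, 211.0] 896 [558. 225.  77.] [539. 211.  -2.] [586. 278. 103.]
top stop_valve_mid 0.7 [146.3, 280.3] 677 [433. 185.  76.] [411. 168.  -3.] [456. 234.  81.]
top elbow_mid 0.72 [142.1, 253.7] 316 [488. 199.  36.] [467. 184.  -3.] [508. 223.  43.]
top spanner 0.69 [330.5, 193.6] 682 [ 597. -161.    6.] [ 523. -182.   -2.] [ 670. -137.   10.]
```

View pics/a.png

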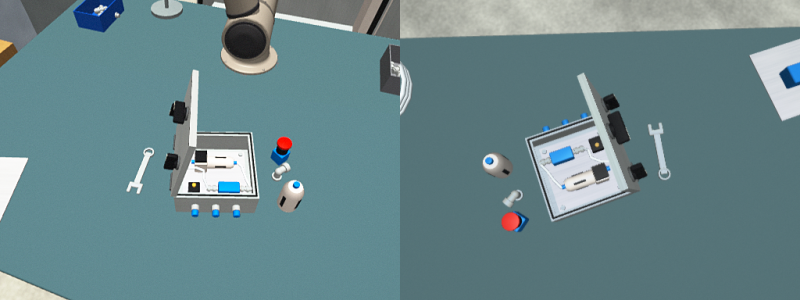

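```bash
cat > h.py <<'E'
import numpy as np,cv2
def cloud(c):
    v,u=np.nonzero(c["range_z"]>0);z=c["range_z"][v,u];M=c["world_from_camera"]
    return np.c_[(u-c["cx"])/c["fx"]*z,(v-c["cy"])/c["fy"]*z,z]@M[:3,:3].T+M[:3,3]
E
python3 - <<'E'
from h import *
P=[cloud(np.load(f"{n}0.npz")) for n in("scene","top")]
for n,p in zip(("scene","top"),P):
    r=p[(abs(p[:,2]-80)<6)&(p[:,0]>420)&(p[:,0]<740)&(p[:,1]>-110)&(p[:,1]<165)]
    print(n,"rim",len(r),cv2.minAreaRect(r[:,:2].astype(np.float32)), np.median(r[:,2]))
    d=p[(p[:,2]>110)&(p[:,2]<262)&(p[:,0]>440)&(p[:,0]<740)&(p[:,1]>-110)&(p[:,1]<60)]
    rng=np.random.default_rng(0);best=0
    for _ in range(800):
        a=d[rng.choice(len(d),3,False)];nn=np.cross(a[1]-a[0],a[2]-a[0]);L=np.linalg.norm(nn)
        if L<100:continue
        nn/=L;s=abs((d-a[0])@nn)<2
        if s.sum()>best:best=s.sum();S=s
    q=d[S];m=q.mean(0);nn=np.linalg.svd(q-m,full_matrices=False)[2][2]
    print(n,"door",len(d),best,m.round(1),nn.round(4), "yaw of hinge",np.degrees(np.arctan2(-nn[0],nn[1])),"angle from horiz",np.arccos(abs(nn[2])),q.min(0).round(),q.max(0).round())
    t=p[(p[:,2]>275)&(p[:,2]<295)&(p[:,0]>420)&(p[:,0]<740)&(abs(p[:,1])<120)];print("topedge",len(t),t.min(0),t.max(0))
E
```

```text
scene rim 1732 ((555.44677734375, 35.25982666015625), (203.33787536621094, 211.390625), 18.257827758789062) 80.43742778880676
scene door 1826 1020 [605.8 -26.8 196.2] [ 0.3049 -0.9217  0.2398] yaw of hinge -161.696497270855 angle from horiz 1.328647712293877 [476. -85. 110.] [684.  13. 262.]
topedge 1010 [469.07971571 -48.25973772 275.06385831] [670.86401208  28.99274542 287.366099  ]
top rim 2177 ((557.3273315429688, 32.92152404785156), (201.23648071289062, 210.53688049316406), 18.12236213684082) 79.06373605340548
top door 1822 993 [566.6 -39.4 207.9] [ 0.3019 -0.922   0.2424] yaw of hinge -161.86905045459886 angle from horiz 1.3259100964481632 [477. -89. 110.] [680.   8. 262.]
topedge 1821 [470.6625166  -50.3529671  275.13910575] [671.3492269   26.19309998 286.61335401]
```

Call:
{"name": "apply_moves", "arguments": {
  "motion": "0 0 -0.015 -10.6;0 0 -0.015 -10.6;0 0 -0.015 -10.6;0 0 -0.01 -10.6;0 0 0 -10.6;0 0 0 -10.6;0 0 0 -10.6;0 0 0 -10.6",
  "fingers": -1
}}

```text
time: 2.0
tool_pos: [115.5, -512.1, 281.7]
tcp_rot: [-3.142, 0.0, 1.708]
contact_force: [0.2, -0.5, 0.4]
grip_width: 16.4
finger_force: 0.0
```

Call:
{"name": "apply_moves", "arguments": {
  "motion": "0 0 0 -10.6;0 0 0 0;0 0 0 0"
}}

```text
time: 2.38
tool_pos: [115.5, -512.2, 281.7]
tcp_rot: [-3.142, 0.0, 1.883]
contact_force: [-0.0, -0.3, -0.3]
grip_width: 0.8
finger_force: 0.0
```

Call:
{"name": "apply_moves", "arguments": {
  "motion": "0.018 0.038 0 0;0.018 0.038 0 0;0.018 0.038 0 0;0.018 0.038 0 0;0.018 0.038 0 0;0.018 0.038 0 0;0.018 0.038 0 0;0.018 0.038 0 0"
}}

```text
time: 3.38
tool_pos: [360.6, -279.8, 281.9]
tcp_rot: [3.141, 0.001, 1.884]
contact_force: [0.7, -0.9, 0.2]
grip_width: 0.3
finger_force: 0.0
```

Call:
{"name": "apply_moves", "arguments": {
  "motion": "0.018 0.038 0 0;0.018 0.038 0 0;0.018 0.038 0 0;0.018 0.038 0 0;0.018 0.038 0.005 0;0.018 0.038 0.01 0;0 0 0 0;0 0 0 0"
}}

```text
time: 4.38
tool_pos: [542.5, -107.5, 266.7]
tcp_rot: [-3.141, 0.0, 1.886]
contact_force: [-0.2, -0.1, -0.2]
grip_width: 0.1
finger_force: 0.0
```

```bash
cat >> h.py <<'E'
B=np.radians(18.2);EX=np.array([np.cos(B),np.sin(B)]);EY=np.array([-EX[1],EX[0]]);H=np.array([587.4,-59.8])
E
python3 - <<'E'
from plant import bot
from h import *
o=bot.get_obs();p=o["tool_pos"];d=np.array(p[:2])-H
print(p,o["tcp_rot"],o["joint_positions"],"u",d@EX,"e",d@EY,o["time"])
c=bot.capture("scene");cv2.imwrite("pics/b.png",c["img"])
s=188;prev=None
for th in [1.327,1.2,1.1,1,.9,.8,.7,.6,.5,.4,.3,.2,.1,0]:
    e=s*np.cos(th)-4*np.sin(th)-9.5;z=83+s*np.sin(th)+4*np.cos(th);print(th,round(e),round(z),None if prev is None else (round(e-prev[0],1),round(prev[1]-z,1)));prev=(e,z)
E
```

```text
[ 542.54300521 -107.47927844  266.67131823] [-3.14098364e+00  1.75056777e-04  1.88581172e+00] [-3.33852970e-01  3.67399296e-01  1.37480342e+00 -5.15012278e-04
  1.39976942e+00 -6.48780558e-01] u -57.504794906966055 e -31.283576139307293 4.375
1.327 32 266 None
1.2 55 260 (np.float64(22.9), np.float64(6.7))
1.1 72 252 (np.float64(17.3), np.float64(7.3))
1 89 243 (np.float64(16.5), np.float64(9.0))
0.9 104 233 (np.float64(15.5), np.float64(10.6))
0.8 119 221 (np.float64(14.4), np.float64(12.1))
0.7 132 207 (np.float64(13.1), np.float64(13.5))
0.6 143 192 (np.float64(11.7), np.float64(14.7))
0.5 154 177 (np.float64(10.2), np.float64(15.8))
0.4 162 160 (np.float64(8.5), np.float64(16.7))
0.3 169 142 (np.float64(6.8), np.float64(17.5))
0.2 174 124 (np.float64(5.0), np.float64(18.1))
0.1 177 106 (np.float64(3.2), np.float64(18.5))
0 178 87 (np.float64(1.3), np.float64(18.7))
```

View pics/b.png

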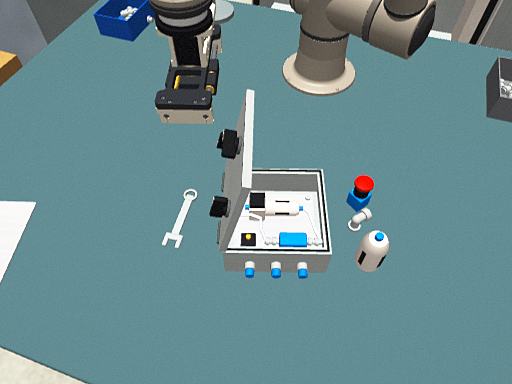

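Call:
{"name": "apply_moves", "arguments": {
  "motion": "0.01 0 0 0;0.01 0 0 0;0.01 0 0 0;0.01 0 0 0;0.008 0 0 0;0.007 0 0 0;0.006 0 0 0;0.005 0 0.001 0"
}}

```text
time: 5.42
tool_pos: [522.6, -45.1, 265.9]
tcp_rot: [3.141, 0.002, 1.887]
contact_force: [0.5, -3.6, 0.6]
grip_width: 0.4
finger_force: 2.0
```

Call:
{"name": "apply_moves", "arguments": {
  "motion": "0.008 0 0.003 0;0.008 0 0.003 0;0.0085 0 0.0035 0;0.0085 0 0.0035 0;0.0085 0 0.0045 0;0.0085 0 0.0045 0;0.008 0 0.005 0;0.008 0 0.005 0"
}}

```text
time: 6.42
tool_pos: [501.6, 18.7, 233.1]
tcp_rot: [-3.141, 0.0, 1.887]
contact_force: [1.2, -2.1, 1.3]
grip_width: 0.7
finger_force: 1.3
```

```bash
cat > st.py <<'E'
from plant import bot
from h import *
def st():
    o=bot.get_obs();p=o["tool_pos"];d=np.array(p[:2])-H
    print("t",o["time"],"u %.1f e %.1f z %.1f"%(d@EX,d@EY,p[2]),"yaw",o["tcp_rot"][2].round(3),"F",np.round(o["contact_force"],1),"q",np.round(o["joint_positions"],2))
def door(c):
    p=cloud(c);q=p[:,:2]-H;u=q@EX;e=q@EY;z=p[:,2]-83
    m=(u>30)&(u<95)&(e>10)&(e<215)&(z>12)&(z<220)
    a=np.arctan2(z[m],e[m]);print("door angle median",np.median(a).round(3),m.sum(),np.percentile(a,[5,25,75,95]).round(3))
E
python3 - <<'E'
from st import *
st();door(bot.capture("scene"))
E
```

```text
t 6.425 u -57.0 e 101.3 z 233.1 yaw 1.887 F [ 1.2 -2.1  1.3] q [-0.12  0.29  1.57 -0.    1.27 -0.43]
door angle median 0.934 2444 [0.899 0.928 0.973 1.158]
```

Call:
{"name": "apply_moves", "arguments": {
  "motion": "0.008 0 0.006 0;0.0075 0 0.006 0;0.007 0 0.0067 0;0.0065 0 0.0067 0;0.006 0 0.0073 0;0.006 0 0.0073 0;0.005 0 0.008 0;0.005 0 0.008 0"
}}

```text
time: 7.48
tool_pos: [485.7, 67.1, 177.2]
tcp_rot: [-3.141, -0.0, 1.887]
contact_force: [-0.3, -1.4, 1.5]
grip_width: 0.1
finger_force: 0.8
```

Call:
{"name": "apply_moves", "arguments": {
  "motion": "0.0043 0 0.0083 0;0.0043 0 0.0083 0;0.0034 0 0.0085 0;0.0034 0 0.0085 0;0.0025 0 0.008 0;0.002 0 0.007 0;0.001 0 0.006 0;0.001 0 0.006 0"
}}

```text
time: 8.48
tool_pos: [479.2, 87.5, 116.7]
tcp_rot: [3.141, 0.0, 1.887]
contact_force: [0.4, 0.7, 1.4]
grip_width: 0.2
finger_force: 0.5
```

```bash
python3 - <<'E'
from st import *
st();door(bot.capture("scene"))
E
```

```text
t 8.475 u -56.8 e 173.7 z 116.7 yaw 1.887 F [0.4 0.7 1.4] q [ 0.02  0.4   1.78 -0.    0.96 -0.29]
door angle median 0.196 3175 [0.174 0.183 0.311 0.693]
```

Call:
{"name": "apply_moves", "arguments": {
  "motion": "0.001 0 0.004 0;0.001 0 0.004 0;0 0 0.003 0;0 0 0.003 0;0 0 0.003 0;0 0 0.002 0;0 0 0.002 0;0 0 0.0015 0"
}}

```text
time: 9.52
tool_pos: [478.5, 89.4, 94.5]
tcp_rot: [-3.141, 0.0, 1.887]
contact_force: [-0.9, 0.9, 1.0]
grip_width: 0.4
finger_force: 0.5
```

Call:
{"name": "apply_moves", "arguments": {
  "motion": "0 0 0.001 0;0 0 0.001 0;0 0 0.001 0;0 0 0.001 0;0 0 0.001 0;0 0 0.001 0;0 0 0.001 0;0 0 0.001 0"
}}

```text
time: 10.52
tool_pos: [478.6, 89.4, 87.1]
tcp_rot: [3.141, 0.0, 1.887]
contact_force: [-2.5, 1.0, 14.6]
grip_width: 0.5
finger_force: 7.1
```

Call:
{"name": "apply_moves", "arguments": {
  "motion": "0 0 0.001 0;0 0 0.0005 0;0 0 0 0;0 0 -0.01 0;0 0 -0.04 0;0 -0.03 -0.04 0;0 -0.04 -0.02 0;0 -0.04 0 0"
}}

```text
time: 11.52
tool_pos: [373.9, 54.8, 196.5]
tcp_rot: [3.138, 0.002, 1.887]
contact_force: [-0.1, -0.7, 0.4]
grip_width: 0.2
finger_force: 0.0
```

```bash
python3 - <<'E'
from st import *
st()
for n in("scene","top"):
    c=bot.capture(n);p=cloud(c);I=c["img"];g=I.max(2)[c["range_z"]>0];q=p[:,:2]-H;u=q@EX;e=q@EY
    m=(abs(u)<50)&(e>20)&(e<140);print(n,"face z",np.median(p[m,2]),"tilt",np.polyfit(e[m],p[m,2],1))
    w=(abs(u)<110)&(e>0)&(e<210)&(p[:,2]>102)&(p[:,2]<122)&(g<90)
    for nm,(cu,ce) in dict(near=(-74,104),side=(0,178),far=(74,104)).items():
        k=w&(np.hypot(u-cu,e-ce)<36);
        if k.sum()>20:
            top=np.c_[u,e][k].astype(np.float32);print(nm,k.sum(),np.round(cv2.minAreaRect(top)[0],1),np.round(cv2.minAreaRect(top)[1:][0],1),"ang",cv2.minAreaRect(top)[2]);v=np.linalg.svd(top-top.mean(0),full_matrices=False)[2][0];print("  svd dir deg (u,e)",np.degrees(np.arctan2(v[1],v[0]))%180,"z",np.percentile(p[k,2],[50,95]))
    cv2.imwrite(f"pics/{n}1.png",I)
a=cv2.resize(cv2.imread("pics/scene1.png")[80:300,150:420],None,fx=1.45,fy=1.45);b=cv2.resize(cv2.imread("pics/top1.png")[80:300,120:390],None,fx=1.45,fy=1.45)
cv2.imwrite("pics/c.png",np.hstack([a,b]))
E
```

```text
t 11.525 u -167.0 e 175.5 z 196.5 yaw 1.887 F [-0.1 -0.7  0.4] q [-0.06  0.1   1.94 -0.    1.1  -0.37]
scene face z 86.90208539193566 tilt [6.55062464e-04 8.68743368e+01]
near 180 [-73.3 105.6] [54.9 10.5] ang 71.77013397216797
  svd dir deg (u,e) 75.08009 z [112.83711287 116.19410565]
side 138 [  1.4 179.1] [ 9.7 54.3] ang 89.2123031616211
  svd dir deg (u,e) 1.1701939 z [114.72054775 116.85168372]
far 210 [ 74.1 105.5] [54.6 11. ] ang 86.26619720458984
  svd dir deg (u,e) 84.030525 z [113.2955772  116.94907155]
top face z 85.51224664271012 tilt [-2.05431743e-03  8.56626709e+01]
near 151 [-74.5 102.3] [54.3 10.2] ang 71.9583740234375
  svd dir deg (u,e) 72.717995 z [113.65547488 115.79863184]
side 161 [ -1.3 176.4] [10. 54.] ang 89.18518829345703
  svd dir deg (u,e) 0.78570557 z [113.61702496 115.48235412]
far 160 [ 72.9 102.6] [55.1  9.8] ang 86.54377746582031
  svd dir deg (u,e) 89.011604 z [112.91905143 115.41757253]
```

View pics/c.png

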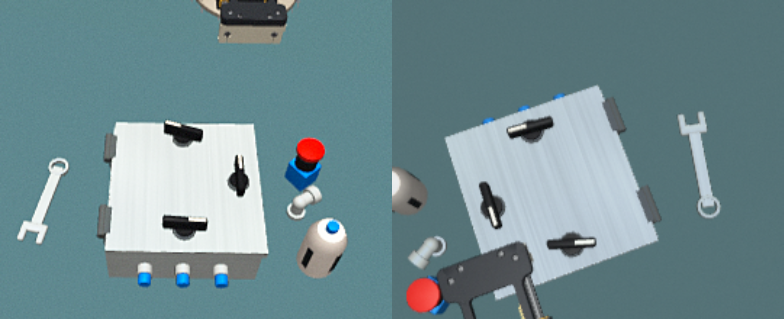

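Call:
{"name": "apply_moves", "arguments": {
  "motion": "0.0025 0.03 0 0;0 0.04 0 0;0 0.04 0 0;0 0.037 0 0;0 0.02 0 0;0 0 0 -10.6;0 0 0 -10.6;0 0 0 -10.6",
  "fingers": -0.1
}}

```text
time: 12.62
tool_pos: [532.5, 109.6, 194.6]
tcp_rot: [-3.141, -0.0, 2.448]
contact_force: [-1.0, -0.2, 0.3]
grip_width: 41.1
finger_force: 0.0
```

Call:
{"name": "apply_moves", "arguments": {
  "motion": "0 0 0.01 -10.6;0 0 0.01 -10.6;0 0 0.01 -10.6;0 0 0.01 -10.6;0 0 0.01 -10.6;0 0 0.01 -4.5;0 0 0 0;0 0 0 0"
}}

```text
time: 13.62
tool_pos: [532.4, 109.5, 135.2]
tcp_rot: [-3.141, 0.0, -2.839]
contact_force: [0.8, -0.2, 1.4]
grip_width: 41.7
finger_force: 0.0
```

```bash
python3 - <<'E'
from st import *
st()
E
```

```text
t 13.625 u 0.6 e 178.1 z 135.2 yaw -2.839 F [ 0.8 -0.2  1.4] q [ 0.06  0.46  1.6  -0.    1.07 -1.81]
```

Call:
{"name": "apply_moves", "arguments": {
  "motion": "0 0 0.008 0;0 0 0.008 0;0 0 0.008 0;0 0 0.006 0;0 0 0.004 0;0 0 0 0"
}}

```text
time: 14.38
tool_pos: [531.8, 109.4, 100.8]
tcp_rot: [3.142, -0.001, -2.838]
contact_force: [0.6, 0.0, -0.4]
grip_width: 41.4
finger_force: 0.0
```

Call:
{"name": "apply_moves", "arguments": {
  "motion": "0 0 0 0;0 0 0 0;0 0 0 0;0 0 0 0;0 0 0 0",
  "fingers": -1
}}

```text
time: 15.0
tool_pos: [532.0, 109.5, 101.2]
tcp_rot: [-3.141, 0.0, -2.838]
contact_force: [-0.3, 0.5, 1.1]
grip_width: 9.7
finger_force: 30.0
```

Call:
{"name": "apply_moves", "arguments": {
  "motion": "0 0 0 10;0 0 0 10;0 0 0 10;0 0 0 10;0 0 0 10;0 0 0 10;0 0 0 10;0 0 0 10"
}}

```text
time: 16.0
tool_pos: [531.7, 108.7, 101.2]
tcp_rot: [-3.14, 0.001, 2.044]
contact_force: [-1.4, -2.9, 1.3]
grip_width: 9.8
finger_force: 30.0
```

Call:
{"name": "apply_moves", "arguments": {
  "motion": "0 0 0 4;0 0 0 3;0 0 0 2;0 0 0 2;0 0 0 2;0 0 0 0;0 0 0 0"
}}

```text
time: 16.88
tool_pos: [531.6, 108.7, 101.2]
tcp_rot: [-3.14, 0.001, 1.824]
contact_force: [-3.0, -5.4, 3.2]
grip_width: 10.0
finger_force: 30.9
```

```bash
python3 - <<'E'
from st import *
st();print(bot.get_obs()["moment"],bot.get_obs()["finger_force"])
E
```

```text
t 16.875 u -0.4 e 177.5 z 101.2 yaw 1.824 F [-3.  -5.4  3.2] q [ 0.06  0.51  1.64 -0.    0.99 -0.19]
[-0.82883669  0.30023335  0.55941571] 30.872916877269745
```

Call:
{"name": "apply_moves", "arguments": {
  "motion": "0 0 0 0;0 0 0 0;0 0 0 0;0 0 -0.015 0;0 0 -0.02 0;-0.026 -0.0229 0 0;-0.026 -0.0229 0 0;-0.0261 -0.0229 0 0",
  "fingers": -0.1
}}

```text
time: 17.88
tool_pos: [484.8, 16.0, 137.2]
tcp_rot: [3.14, 0.001, 1.823]
contact_force: [0.3, -0.6, 0.3]
grip_width: 41.0
finger_force: 0.0
```

Call:
{"name": "apply_moves", "arguments": {
  "motion": "0 0 0 7;0 0 0 7.3;0 0 0 0;0 0 0 0"
}}

```text
time: 18.38
tool_pos: [485.0, 16.8, 136.6]
tcp_rot: [3.141, 0.0, 1.575]
contact_force: [-0.1, -0.5, 0.0]
grip_width: 41.4
finger_force: 0.0
```

```bash
python3 - <<'E'
from st import *
st()
for n in("scene","top"):
    c=bot.capture(n);p=cloud(c);I=c["img"];g=I.max(2)[c["range_z"]>0];q=p[:,:2]-H;u=q@EX;e=q@EY
    w=(abs(u)<110)&(e>0)&(e<230)&(p[:,2]>105)&(p[:,2]<119)&(g<90)
    for nm,(cu,ce) in dict(side=(0,178),far=(74,104)).items():
        k=w&(np.hypot(u-cu,e-ce)<33)
        if k.sum()>20: print(n,nm,k.sum(),cv2.minAreaRect(np.c_[u,e][k].astype(np.float32)))
E
```

```text
t 18.375 u -73.3 e 104.8 z 136.6 yaw 1.575 F [-0.1 -0.5  0. ] q [-0.12  0.37  1.76 -0.    1.01 -0.13]
scene side 163 ((1.393127679824829, 179.27777099609375), (55.088321685791016, 9.251518249511719), 88.21444702148438)
scene far 181 ((74.19706726074219, 105.23478698730469), (54.18083572387695, 9.613129615783691), 86.92459106445312)
```

Call:
{"name": "apply_moves", "arguments": {
  "motion": "0 0 0.01 0;0 0 0.01 0;0 0 0.008 0;0 0 0.005 0;0 0 0.0025 0;0 0 0 0"
}}

```text
time: 19.23
tool_pos: [484.9, 16.7, 100.5]
tcp_rot: [-3.142, 0.0, 1.573]
contact_force: [0.3, -0.1, -0.5]
grip_width: 41.2
finger_force: 0.0
```

Call:
{"name": "apply_moves", "arguments": {
  "motion": "0 0 0 0;0 0 0 0;0 0 0 0;0 0 0 0;0 0 0 0",
  "fingers": -1
}}

```text
time: 19.85
tool_pos: [484.1, 16.7, 100.7]
tcp_rot: [-3.14, 0.0, 1.573]
contact_force: [-4.4, 0.2, 4.5]
grip_width: 9.9
finger_force: 30.0
```

Call:
{"name": "apply_moves", "arguments": {
  "motion": "0 0 0 10;0 0 0 10;0 0 0 10;0 0 0 10;0 0 0 10;0 0 0 10;0 0 0 4;0 0 0 3"
}}

```text
time: 20.85
tool_pos: [484.8, 16.3, 100.7]
tcp_rot: [3.141, 0.0, 0.402]
contact_force: [-2.5, -2.2, 2.6]
grip_width: 10.2
finger_force: 30.0
```

Call:
{"name": "apply_moves", "arguments": {
  "motion": "0 0 0 3;0 0 0 2;0 0 0 2;0 0 0 2;0 0 0 0;0 0 0 0"
}}

```text
time: 21.6
tool_pos: [484.8, 16.3, 100.7]
tcp_rot: [3.14, 0.0, 0.247]
contact_force: [-2.3, -4.3, 2.1]
grip_width: 9.8
finger_force: 30.9
```

```bash
python3 - <<'E'
from st import *
st();print(bot.get_obs()["moment"],bot.get_obs()["finger_force"])
E
```

```text
t 21.6 u -73.7 e 104.3 z 100.7 yaw 0.247 F [-2.3 -4.3  2.1] q [-0.12  0.42  1.8  -0.    0.92  1.2 ]
[-0.84772052  0.40374971  0.626486  ] 30.914715791514027
```

Call:
{"name": "apply_moves", "arguments": {
  "motion": "0 0 0 0;0 0 0 0;0 0 0 0;0 0 -0.015 0;0 0 -0.025 0;0.049 -0.004 0 0;0.049 -0.003 0 0;0.0494 -0.003 0 0",
  "fingers": -0.1
}}

```text
time: 22.6
tool_pos: [626.8, 63.1, 140.7]
tcp_rot: [-3.142, -0.001, 0.246]
contact_force: [0.2, 0.3, 0.9]
grip_width: 41.1
finger_force: 0.0
```

Call:
{"name": "apply_moves", "arguments": {
  "motion": "0 0 0 -10;0 0 0 -10.5;0 0 0 -10.5;0 0 0 -10.5;0 0 0 -10.5;0 0 0 -10.5;0 0 0 -10.5;0 0 0 -10.5"
}}

```text
time: 23.6
tool_pos: [625.3, 62.6, 140.3]
tcp_rot: [-3.141, -0.0, 1.709]
contact_force: [0.4, 0.1, 0.3]
grip_width: 41.1
finger_force: 0.0
```

Call:
{"name": "apply_moves", "arguments": {
  "motion": "0 0 0 -7.2;0 0 0 0;0 0 0 0"
}}

```text
time: 23.98
tool_pos: [625.3, 62.5, 140.5]
tcp_rot: [-3.141, -0.0, 1.827]
contact_force: [0.8, 0.1, 0.8]
grip_width: 41.5
finger_force: 0.0
```

```bash
python3 - <<'E'
from st import *
st()
E
```

```text
t 23.975 u 74.2 e 104.3 z 140.5 yaw 1.827 F [0.8 0.1 0.8] q [-0.02  0.6   1.34  0.    1.2  -0.28]
```

Call:
{"name": "apply_moves", "arguments": {
  "motion": "0 0 0.01 0;0 0 0.01 0;0 0 0.01 0;0 0 0.006 0;0 0 0.0035 0;0 0 0 0"
}}

```text
time: 24.72
tool_pos: [625.3, 62.4, 100.9]
tcp_rot: [-3.141, 0.0, 1.829]
contact_force: [1.0, 0.0, -0.0]
grip_width: 41.3
finger_force: 0.0
```

Call:
{"name": "apply_moves", "arguments": {
  "motion": "0 0 0 0;0 0 0 0;0 0 0 0;0 0 0 0;0 0 0 0",
  "fingers": -1
}}

```text
time: 25.35
tool_pos: [624.7, 62.2, 101.2]
tcp_rot: [-3.14, -0.0, 1.829]
contact_force: [-4.3, -0.7, 4.4]
grip_width: 9.5
finger_force: 30.0
```

Call:
{"name": "apply_moves", "arguments": {
  "motion": "0 0 0 10;0 0 0 10;0 0 0 10;0 0 0 10;0 0 0 10;0 0 0 10;0 0 0 10;0 0 0 8"
}}

```text
time: 26.35
tool_pos: [625.0, 62.0, 101.3]
tcp_rot: [3.141, 0.001, 0.463]
contact_force: [-4.0, -2.7, 2.6]
grip_width: 9.9
finger_force: 30.0
```

Call:
{"name": "apply_moves", "arguments": {
  "motion": "0 0 0 3;0 0 0 3;0 0 0 2;0 0 0 2;0 0 0 2;0 0 0 0;0 0 0 0"
}}

```text
time: 27.22
tool_pos: [625.0, 62.0, 101.2]
tcp_rot: [3.141, 0.001, 0.259]
contact_force: [-5.1, -1.7, 3.8]
grip_width: 9.9
finger_force: 30.9
```

```bash
python3 - <<'E'
from st import *
st();print(bot.get_obs()["moment"],bot.get_obs()["finger_force"])
E
```

```text
t 27.225 u 73.8 e 104.0 z 101.2 yaw 0.259 F [-5.1 -1.7  3.8] q [-0.02  0.64  1.38 -0.    1.12  1.29]
[-0.46259276  0.7706961   0.59586198] 30.904932618141174
```

Call:
{"name": "apply_moves", "arguments": {
  "motion": "0 0 0 0;0 0 0 0;0 0 0 0;0 0 -0.02 0;0 0 -0.04 0;0 0 -0.05 0;-0.04 0.03 -0.03 0;-0.05 0.04 0 0",
  "fingers": -0.1
}}

```text
time: 28.22
tool_pos: [558.1, -27.5, 243.8]
tcp_rot: [3.139, -0.006, 0.261]
contact_force: [1.1, -0.8, 0.2]
grip_width: 41.1
finger_force: 0.0
```

Call:
{"name": "apply_moves", "arguments": {
  "motion": "-0.04 0.05 0 0;-0.03 0.05 0 0;-0.03 0.05 0 0;-0.02 0.05 0 0;-0.01 0.04 0 0;0 0.02 0 0;0 0 0 0;0 0 0 0"
}}

```text
time: 29.22
tool_pos: [498.5, -309.3, 241.0]
tcp_rot: [-3.141, 0.0, 0.259]
contact_force: [0.3, -0.6, 0.7]
grip_width: 41.3
finger_force: 0.0
```

```bash
python3 - <<'E'
from st import *
st()
for n in("scene","top"):
    c=bot.capture(n);p=cloud(c);I=c["img"];g=I.max(2)[c["range_z"]>0];q=p[:,:2]-H;u=q@EX;e=q@EY
    m=(abs(u)<40)&(e>20)&(e<140);print(n,"face",np.polyfit(e[m],p[m,2],1))
    w=(abs(u)<120)&(e>0)&(e<230)&(p[:,2]>105)&(p[:,2]<119)&(g<90)
    for nm,(cu,ce) in dict(near=(-74,104),side=(0,178),far=(74,104)).items():
        k=w&(np.hypot(u-cu,e-ce)<33)
        if k.sum()>20: print(n,nm,k.sum(),cv2.minAreaRect(np.c_[u,e][k].astype(np.float32)))
    cv2.imwrite(f"pics/{n}2.png",I)
a=cv2.resize(cv2.imread("pics/scene2.png")[80:300,150:420],None,fx=1.45,fy=1.45);b=cv2.resize(cv2.imread("pics/top2.png")[80:300,120:390],None,fx=1.45,fy=1.45)
cv2.imwrite("pics/d.png",np.hstack([a,b]))
E
```

```text
t 29.225 u -162.4 e -209.3 z 241.0 yaw 0.259 F [ 0.3 -0.6  0.7] q [-0.69  0.45  1.32  0.    1.37  0.63]
scene face [5.15368499e-04 8.68713731e+01]
scene near 94 ((-72.21456909179688, 105.61042022705078), (8.384568214416504, 51.69122314453125), 89.41912078857422)
scene side 166 ((1.3621740341186523, 179.3644256591797), (55.07731628417969, 9.738263130187988), 88.46235656738281)
scene far 110 ((74.541748046875, 105.96221923828125), (9.017809867858887, 55.084991455078125), 89.2916259765625)
top face [-8.65166450e-04  8.55507929e+01]
top near 143 ((-74.99974060058594, 102.6572036743164), (9.778321266174316, 54.1965217590332), 89.9288101196289)
top side 153 ((-0.7129535675048828, 176.38894653320312), (9.550225257873535, 55.204105377197266), 0.05734116584062576)
top far 138 ((73.23059844970703, 102.50574493408203), (9.859657287597656, 54.57283401489258), 89.7508773803711)
```

View pics/d.png

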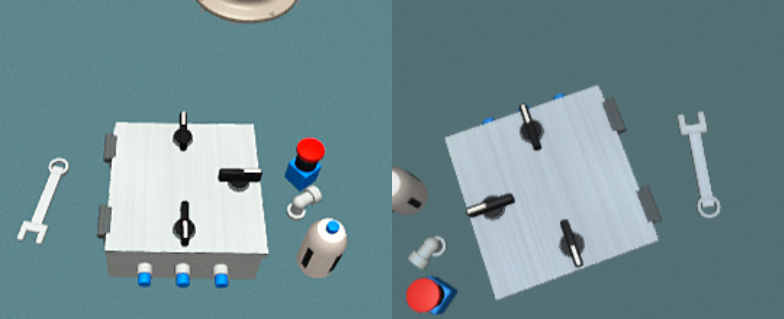

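The door lies flat. All three wings are square to their edges with the white lines outward, at (530,128), (490,207) and (571,243) in the top view. The loose parts have not moved.

```bash
python3 -c "
from plant import bot
print(bot.close_job())"
```

```text
the job is handed in; nothing more can be done
None
```

The door is shut without slamming, all three latches were then turned clockwise to their end stops, the loose parts were not moved, and the job was handed in at about 29 s.

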